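# Hold the test kiln's sprung spyhole shutter half open for a cone check

## Task

Get the lid spyhole of the small test kiln ready for a cone check: swing the red catch lever on the spyhole head right up and leave it standing, then slide the brass shutter by its black knob against its spring until the spyhole is half open, its pointers at the red half-way marks. The spring would shut it again, so finish while still holding it there; at no time pull the shutter wide open, and leave the loose things on the lid and the bench where they are.

Things in the scene. Friction and masses are not known exactly. Their poses are not given: they have to be found in the camera images.
- kiln: small round top-loading test kiln, fixed: steel jacket 282 mm in diameter, flat brick lid, its top 242 mm above the bench. Origin on the bench under its centre, z up. In its own axes: lid handle at -x (out to 170 mm), lid hinge at +x, grey control box at +y (out to 235 mm, 186 mm high). The spyhole head lies on the lid along the kiln's y
- spyhole (a point): centre of the 32 mm spyhole, at the kiln's centre, on the top of the head's steel base plate, 246 mm above the bench. The plate is 70 mm wide (x) and runs from y = -112 to 132 mm. Two guide rails run along y at x = -33 to -23 and 23 to 33 mm, y = -38 to 82 mm, their tops 258 mm above the bench
- spring_barrel (a point): end of the fixed spring barrel that faces the shutter, at the kiln's x = 0, y = 76 mm, 257 mm above the bench. The barrel runs from here to y = 129 mm, 24 mm wide, top 268 mm above the bench
- shutter_travel (a joint): travel of the brass shutter plate (50 by 46 mm) along the kiln's +y: 0 shut, 0.046 m wide open at its stop, 0.023 m half: the plate's edge crosses the spyhole's middle and its pointers stand at the red marks on the rails (white: shut, open). The spring pushes it shut: 3.0 N at 0, 6.2 N at half, 9.4 N at the stop, friction 0.5 N. The lowered catch stops it after 2 mm
- shutter: the sprung shutter: brass plate 50 (x) by 46 mm (y), 4 mm thick, with a 10 mm upstand at its -y end and an upright black knob. Origin at the middle of the plate's underside, 247 mm above the bench, axes as the kiln's; shut, it is centred over the spyhole
- knob_grip (a point): middle of the gripping part of the shutter's black knob, which is 20 mm in diameter and 26 mm high, on a 12 mm neck 12 mm high: 276 mm above the bench, knob top 289 mm. With the shutter shut at the kiln's x = 0, y = 14 mm; moves with the shutter
- catch_angle (a joint): angle of the catch lever, rad: 0 = down, its tooth hooked in front of the shutter's upstand; grows as it is raised; 1.7 = upper stop, just past upright. Its pivot is stiff, so it stays where it is left; about 2 N at the red grip raises it. Past 0.2 it no longer blocks the shutter
- catch: the catch lever itself: steel bar with the red grip fin on it and the tooth at its end. Origin on the pivot; its x is the hinge axis, its y runs along the bar towards the grip
- catch_grip (a point): centre of the lever's red grip fin: 12 mm wide along the hinge axis (kiln's x), 30 mm long, 25 mm high, standing on a steel bar 12 mm wide, 5 mm thick, 94 mm long. Lever down: at the kiln's x = 0, y = -42 mm, 287 mm above the bench, fin top 299 mm, bar underside 269 mm. A tooth at the bar's far end hangs 19 mm below the bar's centre line
- catch_hinge (a point): the lever's pivot, at the kiln's x = 0, y = -92 mm, 272 mm above the bench; hinge axis level, along the kiln's x. Lever down: the bar lies from here along +y towards the knob, 82 mm long. Raised, the grip swings up and back over the pivot (fin centre 50 mm along the bar, 15 mm off its centre line)
- plug: loose ceramic peephole plug standing on the lid, 32 mm in diameter, 40 mm high, origin at its foot, at about the kiln's x = 95 to 105, y = -40 to 50 mm; to be left alone
- cone_pack: loose clay strip with three witness cones, 34 by 92 mm, 70 mm high, on the bench close to the kiln; to be left alone
- kiln_post: loose kiln-shelf post, a tube 38 mm in diameter, 90 mm high, on the bench close to the kiln; to be left alone
- glaze_jar_a: loose blue glaze jar, 72 mm in diameter, 110 mm high, on the bench; to be left alone
- glaze_jar_b: loose ochre glaze jar, 72 mm in diameter, 110 mm high, on the bench; to be left alone
- brush_pot: loose white pot of brushes, 76 mm in diameter, 190 mm high with the brushes, on the bench; to be left alone
- clay_cylinder: loose brown clay pot 92 mm in diameter, 148 mm high, standing on the wooden disc (top 124 mm above the bench, 210 mm in diameter) of the banding wheel at the left of the bench; to be left alone

How it is judged:
By the outcome, as a careful person would: the job done as asked, in the order asked, and still so for the second after the job is handed in, while the arm keeps its last pose, push and grip.
It also fails if it takes over 45 s, if anything falls off the work surface, if the arm or the gripper's body presses on something with over 40 N, if the wrist force passes 120 N, or if a joint passes its speed limit or range.

## Robot

A 6-joint arm with a two-finger parallel gripper is mounted at the origin on the work surface. World frame = base frame: x ahead of the robot, y to its left, z up, the work surface at z = 0. Lengths are in m, angles in degrees, forces in N, time in s.
With the tool pointing down it reaches from about 0.325 to 0.9 m from the base axis. Payload 3.5 kg.
Tool frame: the origin (TCP) lies on the centre line of the jaws, within the pads' length; the fingertips stand 17 mm ahead of it and the grasp point (between the pads) lies 2 mm behind it; x points along the fingers, z is the direction in which the jaws open and shut, and the axes are right-handed (so a half turn about x gives the same grasp; the last joint's range is limited). The gripper opens to 85 mm and grips with 20 to 120 N. Pads are 22 mm wide; open, the fingers measure 114 mm over their backs; the gripper's body (76 mm by 85 mm) begins 54 mm behind the grasp point. The pads swing forward as they close: fully open they stand 13 mm farther back than shut.
Start: joints at [58.934, 15.837, -1.513, 72.651, 0, 84.076], TCP at [0.266, 0.566, 0.248] pointing down, gripper open.
Joint ranges: [-178.77, 178.77], [-48.84, 107.48], [-61.69, 71.31], [-111.58, 123.2], [-90, 87.43], [-180, 180]. Speed limits (degrees/s): [147.25, 147.25, 180, 180, 180, 180].

## Interface

Orientations are given as [roll, pitch, yaw] about the fixed x, y, z axes, in that order (R = Rz(yaw) Ry(pitch) Rx(roll)).
In Python, from workcell import robot gives the robot as it stands.
- The arm moves only by the tool send_rows, never from a script. Its arguments are lists of equal length, an entry for each row: "travel": the shift along the tool's x, y, z in m, a list of three; "roll": the turn about the tool's x in rad; "hand": the finger opening in m, from 0 to 0.0854. In form: {"travel": [[x, y, z], ...], "roll": [roll, ...], "hand": [hand, ...]}. A call has 1 to 5 rows; each row is the pose to reach, as a shift and turn from the pose commanded when the call began, along the tool's axes at that moment; what a row does not reach only later rows make up. A row lasts 1/10 s, in which the tool goes at most 50 mm and 8.59 degrees, less where a joint would pass 70% of its speed; a pose out of reach is approached as far as the arm can. A call with a gripper value outside its range is refused whole. The fingers move at their own pace and stop on an object; the grip force is fixed at half the most. Time passes only in rows, so rows that repeat a pose let the fingers close. It gives the time, the measured TCP pose, the force and the opening at its end, in the units of the state.
- robot.observe(): the state, without advancing time (a new reading comes with each control period).
- robot.get_image(name): name is "side" or "top"; returns a dict with "color" (420x560x3 uint8, blue, green, red), "range_z" (420x560 float32, m along the optical axis (not along the pixel's ray), 0 where there is no reading), "K" (3x3 intrinsics, pixels), "k1" (the pictures are not rectified: a ray, as slopes to the right and down, at radius r is drawn at 1 + k1 r^2 times it, then the intrinsics apply), "rvec" (rotation vector, rad) and "tvec" (3), from world to camera coordinates, as OpenCV has them. Camera axes: x right, y down, z forward; pixel columns grow to the right and rows downward; lengths in m; the calibration is good to about 2 mm. A picture is of the moment at which its call begins.
- robot.close_job(): hands the job in, once; it reports no verdict.
The state is a dict: "t": time; "joint_positions": joint angles; "dq": joint speeds; "tau": joint torques, N m; "tool_pos": TCP position; "tool_rot": TCP orientation; "contact_force": force on the tool from outside, world axes, zero at the start; "wrist_torque": the same for the moment, N m; "width": opening from 0.0 (shut) to 1.0 (fully open).
Only numpy, scipy, OpenCV 4.12 (cv2) and the standard library are available. Lean on these libraries where they do the work, as an engineer would, in place of code of your own. Each camera call takes 0.05 s, during which the arm holds its last target.

## Working session

There is one attempt and no reset: what is moved stays moved. The work goes in short steps, Python scripts to look and compute and a tool call to move; the robot and the scene stay as the last step left them, time stands still between calls to the robot, and variables do not carry over. Pictures are saved under pics/ and viewed, and the job is handed in when it is done.

Besides the shell and the picture viewer there is one more tool, called as a command line: name --pt "numbers of a row" for each row, then --argument value for the rest. send_rows: Moves the arm, as the interface text tells. Its arguments: {"type":"object","properties":{"travel":{"type":"array","items":{"type":"array","items":{"type":"number"}}},"roll":{"type":"array","items":{"type":"number"}},"hand":{"type":"array","items":{"type":"number"}}},"required":["travel","roll","hand"]}

```bash
mkdir -p pics; ls; python3 - <<'E'
from workcell import robot
import cv2,pickle
d={}
for n in("side","top"):
    im=robot.get_image(n);d[n]=im;cv2.imwrite(f"pics/{n}0.png",im["color"])
    print(n,im["K"],im["k1"],im["rvec"],im["tvec"])
pickle.dump(d,open("im0.pkl","wb"))
print(robot.observe())
E
```

```text
pics
side [[387.99281248   0.         280.59584827]
 [  0.         387.99281248 210.73693828]
 [  0.           0.           1.        ]] -0.07946028602187244 [ 2.20797468 -0.44740447  0.19444547] [-0.43293381  0.32557348  1.18570915]
top [[524.532603     0.         276.74207972]
 [  0.         524.532603   211.91443392]
 [  0.           0.           1.        ]] -0.16845743631739898 [ 2.17768496 -2.18456771  0.11523262] [0.09119305 0.49923004 1.99308416]
{'t': 0.1, 'joint_positions': array([ 5.89343666e+01,  1.58740044e+01, -1.58858530e+00,  7.26516481e+01,
       -2.60786833e-04,  8.40764597e+01]), 'dq': array([-0.04350386, -0.10348042,  0.15256429, -0.01058918, -0.06309274,
        0.04178028]), 'tau': array([-1.75991966e-05, -4.46707714e+01,  2.96128553e+01,  8.43671471e-03,
       -1.18310550e-04, -1.53989640e-05]), 'tool_pos': array([0.26519664, 0.56521111, 0.24728187]), 'tool_rot': array([ 174.20725651,   89.88576193, -120.93483625]), 'contact_force': array([ 0.28257957, -0.13880651,  0.00948986]), 'wrist_torque': array([ 0.01103274, -0.00409356,  0.02158241]), 'width': 1.0011815542214404}
```

View pics/side0.png

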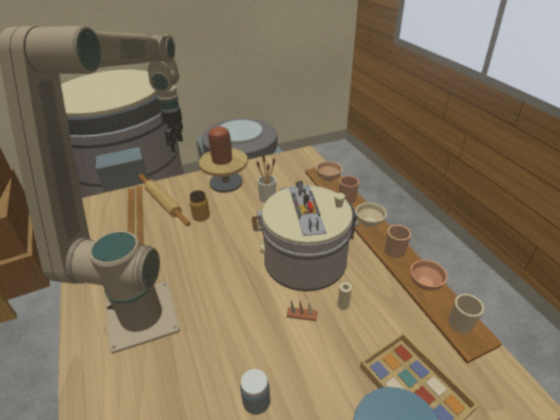

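View pics/top0.png

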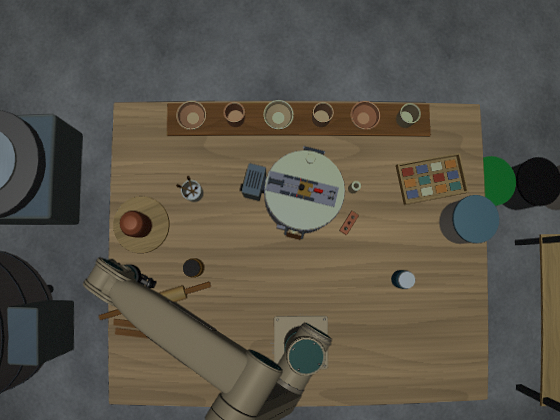

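The side view shows the kiln lid at about (307,215). In the top view it is centred near (304,190), with the head running roughly along the image's left-right, the red grip near (318,190) and the control box at the left (255,180). I'll zoom in and fit.

```bash
cat > h.py <<'E'
import numpy as np,cv2,pickle
def und(im,uv):
    uv=np.asarray(uv,float).reshape(-1,2);K=im["K"]
    D=np.array([im["k1"],0,0,0,0]);return cv2.undistortPoints(uv[:,None],K,D,None,None,)[:,0]
def RT(im):return cv2.Rodrigues(np.array(im["rvec"],float))[0],np.array(im["tvec"],float).ravel()
def proj(im,P):
    return cv2.projectPoints(np.asarray(P,float).reshape(-1,1,3),np.array(im["rvec"],float),np.array(im["tvec"],float),im["K"],np.array([im["k1"],0,0,0,0]))[0][:,0]
def atz(im,uv,z):
    R,t=RT(im);n=und(im,uv);d=np.c_[n,np.ones(len(n))]@R;c=-R.T@t
    return c+d*((z-c[2])/d[:,2])[:,None]
def cloud(im):
    Z=im["range_z"];h,w=Z.shape;v,u=np.mgrid[:h,:w]
    n=und(im,np.c_[u.ravel(),v.ravel()]);R,t=RT(im)
    P=np.c_[n,np.ones(len(n))]*Z.reshape(-1,1);return ((P-t)@R).reshape(h,w,3)
def crop(im,u0,u1,v0,v1,s,fn,pts=None):
    c=cv2.resize(im["color"][v0:v1,u0:u1],None,fx=s,fy=s,interpolation=cv2.INTER_CUBIC)
    if pts is not None:
        for p in pts:
            q=((p-[u0,v0]+.5)*s-.5).astype(int);cv2.circle(c,tuple(int(x) for x in q),2,(255,0,255),-1)
    cv2.imwrite(fn,c)
E
python3 - <<'E'
from h import *
d=pickle.load(open("im0.pkl","rb"))
crop(d["top"],230,370,140,245,5,"pics/t1.png");crop(d["side"],245,365,170,290,5,"pics/s1.png")
for n in d:
    P=cloud(d[n]);m=(abs(P[...,2]-.242)<.004)&(P[...,0]>.3)&(P[...,0]<.9)&(abs(P[...,1])<.3)&(d[n]["range_z"]>0)
    q=P[m];print(n,m.sum(),q.min(0),q.max(0),np.median(q,0))
    c,r=cv2.minEnclosingCircle(q[:,:2].astype(np.float32));print(c,r)
E
```

```text
side 3086 [ 0.42055597 -0.14158338  0.23802725] [0.69458214 0.13946777 0.24598996] [ 0.53222298 -0.02711775  0.24192994]
(0.5572009086608887, -0.0014947152230888605) 0.14110828936100006
top 2512 [ 0.42047646 -0.14019729  0.23800161] [0.69495792 0.13622582 0.24599436] [ 0.54788789 -0.00255133  0.24222631]
(0.5590054988861084, -0.0013188254088163376) 0.1399320363998413
```

View pics/t1.png

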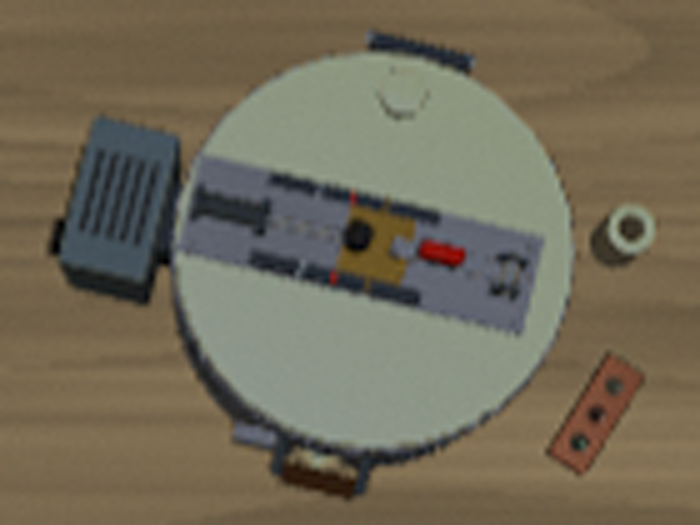

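View pics/s1.png

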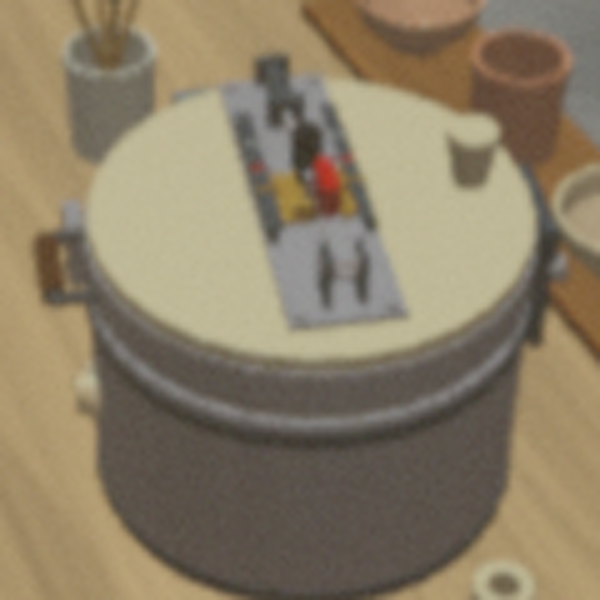

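```bash
cat > fit.py <<'E'
from h import *
from scipy.optimize import least_squares
d=pickle.load(open("im0.pkl","rb"))
C=np.array([[35,132,246],[35,-112,246],[-35,-112,246],[-35,132,246]])/1000.
t=np.array([[203,155],[545,237],[520,333],[180,252]])/5+[230,140]-.4
sC=np.array([[35,-112,246],[-35,-112,246]])/1000.
s=np.array([[408,318],[290,328]])/5+[245,170]-.4
def W(p,P):
    c,sn=np.cos(p[2]),np.sin(p[2]);P=np.atleast_2d(P);return np.c_[p[0]+c*P[:,0]-sn*P[:,1],p[1]+sn*P[:,0]+c*P[:,1],P[:,2]]
def f(p,top=1,side=1):
    r=[]
    if top:r.append(proj(d["top"],W(p,C))-t)
    if side:r.append(proj(d["side"],W(p,sC))-s)
    return np.concatenate(r).ravel()
if __name__=="__main__":
    for a in((1,0),(0,1),(1,1)):
        r=least_squares(f,[.557,-.001,-.24],args=a);print(a,r.x,np.degrees(r.x[2]),np.round(r.fun,1))
    p=r.x
    pts=[[0,0,.246],[0,14,.289],[0,-42,.299],[0,-92,.272],[35,132,.246],[35,-112,.246],[-35,-112,.246],[-35,132,.246],[28,82,.258],[28,-38,.258],[0,76,.257]]
    pts=np.array(pts);pts[:,:2]/=1000
    Wp=W(p,pts);print(Wp)
    crop(d["top"],230,370,140,245,5,"pics/t2.png",proj(d["top"],Wp));crop(d["side"],245,365,170,290,5,"pics/s2.png",proj(d["side"],Wp))
    for n in d:
        im=d[n];hsv=cv2.cvtColor(im["color"],cv2.COLOR_BGR2HSV);P=cloud(im)
        near=(np.hypot(P[...,0]-p[0],P[...,1]-p[1])<.13)&(P[...,2]>.24)
        m=near&((hsv[...,0]<6)|(hsv[...,0]>174))&(hsv[...,1]>180)&(P[...,2]>.275);q=P[m]
        c,sn=np.cos(p[2]),np.sin(p[2])
        def K(q):dx=q[:,:2]-p[:2];return np.c_[c*dx[:,0]+sn*dx[:,1],-sn*dx[:,0]+c*dx[:,1],q[:,2]]
        print(n,m.sum(),"red kiln",K(q).mean(0),K(q).min(0),K(q).max(0))
        m=near&(P[...,2]>.275)&(hsv[...,2]<70);print("dark",m.sum(),K(P[m]).mean(0) if m.any() else 0)
        m=near&(P[...,2]>.278);k=K(P[m]);m2=(k[:,0]>.06);print("plug",m2.sum(),k[m2].mean(0),"knobtop",k[(k[:,1]>0)&(abs(k[:,0])<.03)].mean(0))
E
python3 fit.py
```

```text
(1, 0) [ 0.55741323 -0.0040743  -0.23880574] -13.6825607671233 [-0.3 -0.2  0.2 -0.1  0.7  0.4 -0.5 -0. ]
(0, 1) [ 0.56029165 -0.00670112 -0.27853305] -15.958768284363304 [ 0.3 -0.1 -0.3  0.1]
(1, 1) [ 0.55708564 -0.00443596 -0.24133188] -13.827298038592184 [-0.2 -0.2  0.3  0.1  0.7  0.5 -0.4 -0.   0.3 -0.7 -0.2  0. ]
[[ 0.55708564 -0.00443596  0.246     ]
 [ 0.56043158  0.00915833  0.289     ]
 [ 0.5470478  -0.04521882  0.299     ]
 [ 0.53509799 -0.09376985  0.272     ]
 [ 0.62261884  0.11537389  0.246     ]
 [ 0.56430379 -0.12155512  0.246     ]
 [ 0.49633235 -0.10482539  0.246     ]
 [ 0.55464741  0.13210361  0.246     ]
 [ 0.60387189  0.06849583  0.258     ]
 [ 0.57519236 -0.04802663  0.258     ]
 [ 0.57524934  0.0693616   0.257     ]]
side 11 red kiln [-0.00151521 -0.04792891  0.30017169] [-0.00429479 -0.05524655  0.29762348] [ 0.00181419 -0.03660391  0.30292135]
dark 19 [-0.00200779  0.00834986  0.28373899]
plug 57 [0.10269889 0.00668106 0.28148697] knobtop [-0.00055395  0.01216112  0.2859344 ]
top 27 red kiln [-0.00132944 -0.04147318  0.29882822] [-0.00534845 -0.05499386  0.28250526] [ 0.00452836 -0.02730004  0.31139917]
dark 41 [ 1.17115406e-04 -1.12087044e-02  2.84580135e-01]
plug 57 [0.10065833 0.00854823 0.2827146 ] knobtop [0.00035636 0.01626564 0.28657174]
```

```bash
ls pics
```

```text
s1.png
s2.png
side0.png
t1.png
t2.png
top0.png
```

View pics/t2.png

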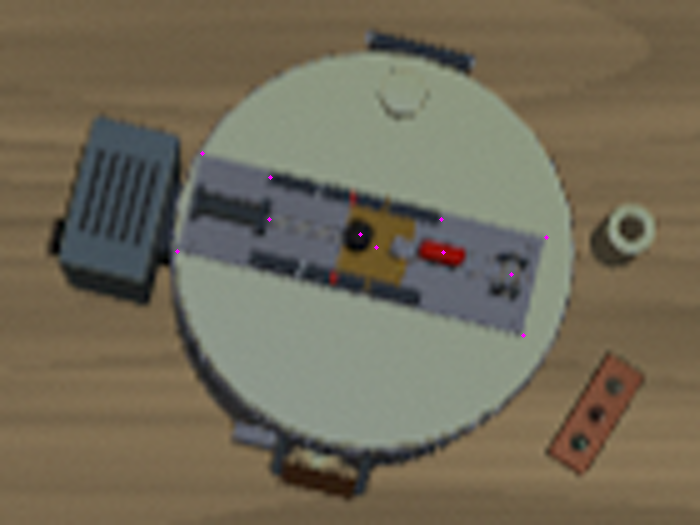

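View pics/s2.png

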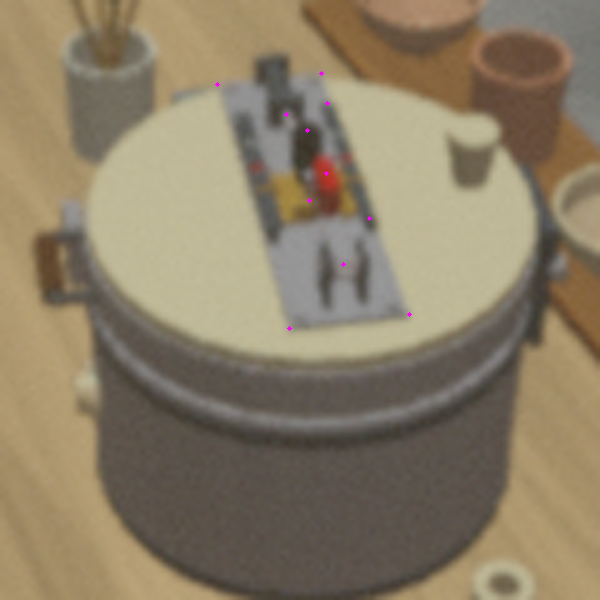

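The fit overlays both views well: kiln at (0.557,-0.004), yaw -13.8°. In top crop px the knob is at (360,234), the red fin at (443,252) and the hinge at (511,273). Next I'll work out the approach.

```bash
cat > go.py <<'E'
from h import *
from scipy.spatial.transform import Rotation as Ro
KP=np.array([.557,-.0042,np.radians(-13.8)])
c,s=np.cos(KP[2]),np.sin(KP[2]);KR=np.array([[c,-s,0],[s,c,0],[0,0,1]]);K0=np.array([KP[0],KP[1],0])
def state():
    from workcell import robot
    o=robot.observe();R=Ro.from_euler("xyz",o["tool_rot"],degrees=True).as_matrix();return o,R
def plan(k):  # kiln coords (mm) of TCP
    o,R=state();w=K0+KR@(np.array(k)/1000.)
    z=R[:,2];a=KR@[1,0,0]
    # roll about tool x (=down) to align z with +-kiln x
    best=min(((np.arctan2(np.dot(np.cross(z,q*a),R[:,0]),np.dot(z,q*a))) for q in(1,-1)),key=abs)
    k0=KR.T@(o["tool_pos"]-K0)*1000
    print("t",round(o["t"],2),"kiln TCP",k0.round(1),"F",(KR.T@o["contact_force"]).round(1),"w",round(o["width"]*85.4,1),"j",o["joint_positions"].round(0))
    print("world",w.round(4),"travel",(R.T@(w-o["tool_pos"])).round(4),"roll",best.round(4),"tool axes in kiln:\n",(KR.T@R).round(3))
if __name__=="__main__":
    import sys;plan([float(x) for x in sys.argv[1:4]])
E
python3 go.py 0 -42 400
python3 - <<'E'
from h import *
d=pickle.load(open("im0.pkl","rb"));P=cloud(d["top"]);print(P[224,134],P[188,190],P[190,304])
E
```

```text
t 0.1 kiln TCP [-419.2  483.4  247.3] F [ 0.3 -0.1  0. ] w 85.5 j [59. 16. -2. 73. -0. 84.]
world [ 0.547 -0.045  0.4  ] travel [-0.152  -0.5143 -0.433 ] roll 1.3728 tool axes in kiln:
 [[-0.001 -0.98   0.197]
 [-0.002  0.197  0.98 ]
 [-1.     0.    -0.002]]
[0.43693731 0.57788168 0.26833415] [0.59458979 0.42634367 0.01273601] [ 5.52942038e-01 -3.97991615e-04  2.55817012e-01]
```

send_rows --pt "-0.05 0 0" --pt "-0.1 0 0" --pt "-0.15 0 0" --pt "-0.15 -0.04 -0.03" --pt "-0.15 -0.08 -0.06" --roll '[0,0,0,0.1,0.2]' --hand '[0.08,0.07,0.06,0.05,0.05]'

```text
t: 0.6
tool_pos: [0.3132, 0.4782, 0.4006]
tool_rot: [-6.3, 89.7, 47.0]
contact_force: [1.5, 0.5, -0.1]
width: 0.584
```

```bash
python3 go.py 0 -42 400
```

```text
t 0.6 kiln TCP [-351.8  410.3  400.6] F [ 1.4  0.8 -0.1] w 49.9 j [50.  8.  7. 89. -0. 87.]
world [ 0.547 -0.045  0.4  ] travel [-0.0005 -0.4999 -0.2801] roll 1.1718 tool axes in kiln:
 [[ 0.002 -0.921  0.388]
 [ 0.004  0.388  0.921]
 [-1.    -0.001  0.005]]
```

send_rows --pt "0 -0.04 -0.025" --pt "0 -0.08 -0.045" --pt "0 -0.12 -0.068" --pt "0 -0.16 -0.09" --pt "0 -0.2 -0.112" --roll '[0.14,0.28,0.42,0.56,0.7]' --hand '[0.05,0.05,0.05,0.05,0.05]'

```text
t: 1.1
tool_pos: [0.4064, 0.2665, 0.3979]
tool_rot: [-162.3, 90.0, -149.3]
contact_force: [1.5, 0.5, -0.2]
width: 0.591
```

```bash
python3 go.py 0 -42 380
```

```text
t 1.1 kiln TCP [-210.9  227.   397.9] F [ 1.4  0.8 -0.2] w 50.4 j [ 26.  -1.  -3.  88.  -0. 103.]
world [ 0.547 -0.045  0.38 ] travel [ 0.0179 -0.3351  0.0671] roll 0.4674 tool axes in kiln:
 [[-0.    -0.451  0.893]
 [-0.     0.893  0.451]
 [-1.    -0.    -0.001]]
```

send_rows --pt "0 -0.045 0.009" --pt "0 -0.09 0.018" --pt "0 -0.135 0.027" --pt "0 -0.18 0.036" --pt "0 -0.225 0.045" --roll '[0.12,0.24,0.36,0.467,0.467]' --hand '[0.05,0.05,0.05,0.05,0.05]'

```text
t: 1.6
tool_pos: [0.5019, 0.0578, 0.3979]
tool_rot: [173.4, 90.0, 159.9]
contact_force: [0.7, 0.8, 0.4]
width: 0.586
```

```bash
python3 go.py 0 -42 380
```

```text
t 1.6 kiln TCP [-68.3  47.1 397.9] F [0.5 0.9 0.4] w 50.0 j [ -1.   1.  -1.  88.   0. 103.]
world [ 0.547 -0.045  0.38 ] travel [ 0.0179 -0.0894  0.0679] roll 0.0039 tool axes in kiln:
 [[-0.001 -0.004  1.   ]
 [ 0.     1.     0.004]
 [-1.     0.    -0.001]]
```

send_rows --pt "0.0 -0.035 0.025" --pt "0.0 -0.065 0.05" --pt "0.01 -0.089 0.068" --pt "0.018 -0.089 0.068" --pt "0.018 -0.089 0.068" --roll '[0.004,0.004,0.004,0.004,0.004]' --hand '[0.05,0.05,0.05,0.05,0.05]'

```text
t: 2.1
tool_pos: [0.5462, -0.0429, 0.3781]
tool_rot: [176.6, 89.7, 162.8]
contact_force: [-0.9, 1.2, -0.8]
width: 0.592
```

```bash
python3 go.py 0 -42 288; python3 - <<'E'
from go import *
from workcell import robot
d={}
for n in("side","top"):d[n]=robot.get_image(n)
a=d["side"]["color"][120:270,245:365];b=d["top"]["color"][130:255,220:370]
a=cv2.resize(a,(400,500),interpolation=cv2.INTER_CUBIC);b=cv2.resize(b,(400,333),interpolation=cv2.INTER_CUBIC)
c=np.zeros((500,800,3),np.uint8);c[:,:400]=a;c[:333,400:]=b;cv2.imwrite("pics/a1.png",c)
E
```

```text
t 2.1 kiln TCP [ -1.3 -40.2 378.1] F [-1.2  0.9 -0.8] w 50.5 j [-11.   6.   2.  86.   0.  93.]
world [ 0.547 -0.045  0.288] travel [ 0.0901 -0.0019  0.0017] roll 0.0004 tool axes in kiln:
 [[-0.005 -0.     1.   ]
 [ 0.     1.     0.   ]
 [-1.     0.    -0.005]]
```

View pics/a1.png

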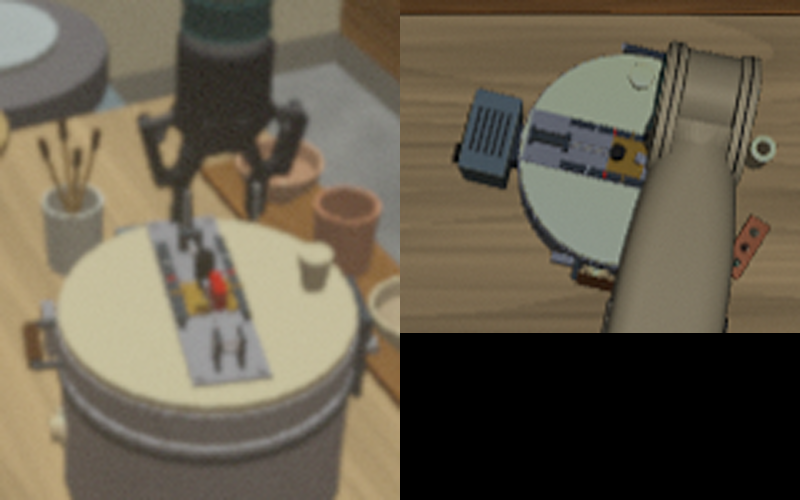

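The gripper is above the lever, its jaws straddling the head's centre line (side view, fingers at about (180,200) and (255,200)). Descending.

send_rows --pt "0.03 -0.002 0.001" --pt "0.06 -0.002 0.001" --pt "0.08 -0.002 0.001" --pt "0.09 -0.002 0.001" --pt "0.09 -0.002 0.001" --roll '[0,0,0,0,0]' --hand '[0.05,0.05,0.05,0.05,0.04]'

```text
t: 2.7
tool_pos: [0.5467, -0.0437, 0.2894]
tool_rot: [179.7, 89.9, 166.1]
contact_force: [-0.3, -0.3, -0.4]
width: 0.471
```

```bash
python3 go.py 0 -42 287
```

```text
t 2.7 kiln TCP [ -0.6 -40.9 289.4] F [-0.3 -0.4 -0.4] w 40.2 j [-11.   7.  -7.  76.   0.  92.]
world [ 0.547 -0.045  0.287] travel [ 0.0024 -0.0011  0.0006] roll 0.0034 tool axes in kiln:
 [[-0.002 -0.003  1.   ]
 [ 0.     1.     0.003]
 [-1.     0.    -0.002]]
```

send_rows --pt "0.001 -0.001 0" --pt "0.001 -0.001 0" --pt "0.001 -0.001 0" --pt "0.001 -0.001 0" --pt "0.001 -0.001 0" --roll '[0.003,0.003,0.003,0.003,0.003]' --hand '[0.03,0.02,0.014,0.008,0.005]'

```text
t: 3.2
tool_pos: [0.5476, -0.0458, 0.2907]
tool_rot: [15.5, 89.9, 1.6]
contact_force: [-2.7, 1.9, 5.2]
width: 0.13
```

```bash
python3 go.py 0 -42 287
```

```text
t 3.2 kiln TCP [  0.8 -42.6 290.7] F [-3.1  1.1  5.2] w 11.1 j [-12.   7.  -7.  76.   0.  92.]
world [ 0.547 -0.045  0.287] travel [ 0.0037  0.0006 -0.0008] roll -0.0011 tool axes in kiln:
 [[ 0.001  0.001  1.   ]
 [ 0.     1.    -0.001]
 [-1.     0.     0.001]]
```

send_rows --pt "-0.0035 -0.001 0" --pt "-0.0073 -0.0028 0" --pt "-0.0108 -0.0046 0" --pt "-0.0141 -0.0067 0" --pt "-0.0173 -0.009 0" --roll '[0,0,0,0,0]' --hand '[0.005,0.005,0.005,0.005,0.005]'

```text
t: 3.7
tool_pos: [0.5455, -0.0536, 0.3035]
tool_rot: [127.2, 89.7, 113.4]
contact_force: [6.0, 1.9, -13.3]
width: 0.124
```

```bash
cat > look.py <<'E'
import sys
from go import *
from workcell import robot
d={}
for n in("side","top"):d[n]=robot.get_image(n)
pickle.dump(d,open("last.pkl","wb"))
a=d["side"]["color"][165:265,255:355];b=d["top"]["color"][130:255,220:370]
a=cv2.resize(a,(500,500),interpolation=cv2.INTER_CUBIC);b=cv2.resize(b,(300,250),interpolation=cv2.INTER_CUBIC)
c=np.zeros((500,800,3),np.uint8);c[:,:500]=a;c[:250,500:]=b;cv2.imwrite(f"pics/{sys.argv[1]}.png",c)
E
python3 go.py 0 -51 308;python3 look.py b1
```

```text
t 3.7 kiln TCP [  0.6 -50.7 303.5] F [  5.4   3.2 -13.3] w 10.6 j [-12.   7.  -6.  77.   0.  91.]
world [ 0.5448 -0.0537  0.308 ] travel [-0.0045 -0.0003 -0.0006] roll -0.0008 tool axes in kiln:
 [[-0.003  0.001  1.   ]
 [ 0.004  1.    -0.001]
 [-1.     0.004 -0.003]]
```

View pics/b1.png

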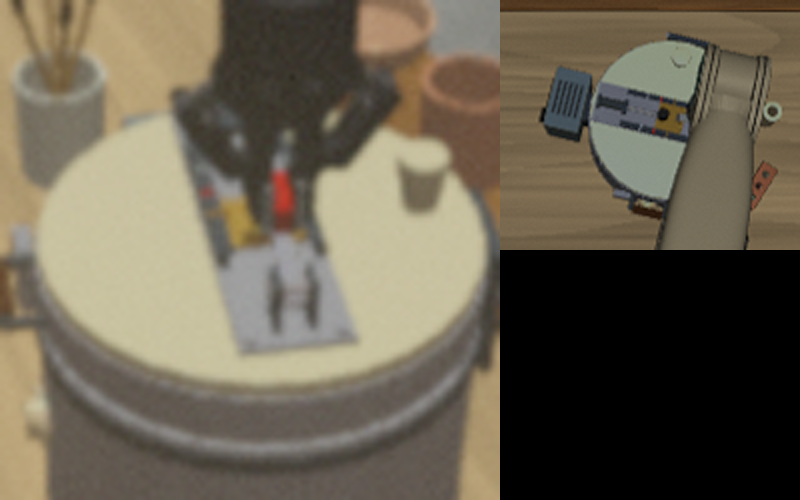

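send_rows --pt "-0.0035 -0.003 0" --pt "-0.0068 -0.0064 0" --pt "-0.0098 -0.01 0" --pt "-0.0124 -0.0139 0" --pt "-0.0147 -0.018 0" --roll '[0,0,0,0,0]' --hand '[0.005,0.005,0.005,0.005,0.005]'

```text
t: 4.3
tool_pos: [0.5413, -0.0704, 0.3188]
tool_rot: [113.0, 89.7, 99.2]
contact_force: [7.1, 7.0, -14.1]
width: 0.126
```

```bash

python3 go.py 0 -69 317;python3 look.py b2
```

```text
t 4.3 kiln TCP [  0.6 -68.1 318.8] F [  5.2   8.5 -14.1] w 10.7 j [-14.   6.  -5.  79.   0.  89.]
world [ 0.5405 -0.0712  0.317 ] travel [ 0.0018 -0.001  -0.0006] roll -0.0004 tool axes in kiln:
 [[-0.002  0.     1.   ]
 [ 0.005  1.    -0.   ]
 [-1.     0.005 -0.002]]
```

View pics/b2.png

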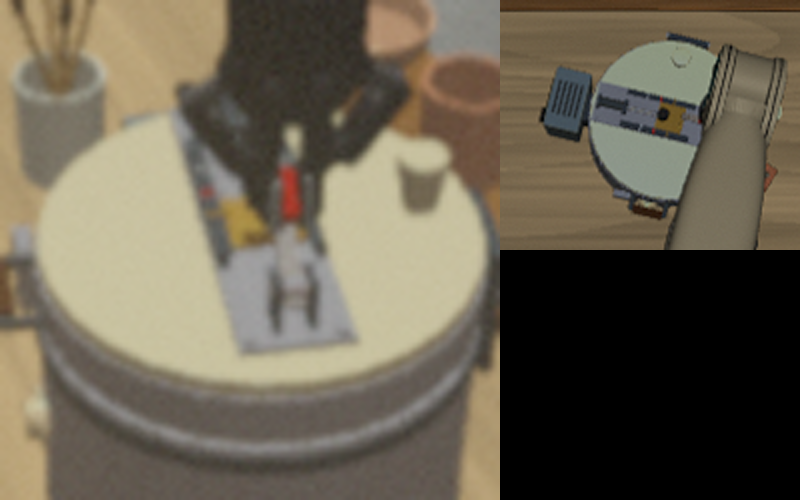

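send_rows --pt "-0.0021 -0.0047 0" --pt "-0.0037 -0.0097 0" --pt "-0.0048 -0.0148 0" --pt "-0.0053 -0.02 0" --pt "-0.0054 -0.0252 0" --roll '[0,0,0,0,0]' --hand '[0.005,0.005,0.005,0.005,0.005]'

```text
t: 4.9
tool_pos: [0.5357, -0.0935, 0.3258]
tool_rot: [94.3, 89.5, 80.5]
contact_force: [5.0, 8.1, -6.7]
width: 0.128
```

```bash

python3 go.py 0 -94 322;python3 look.py b3
```

```text
t 4.9 kiln TCP [  0.6 -91.8 325.8] F [ 2.9  9.1 -6.7] w 10.9 j [-17.   6.  -4.  80.   0.  87.]
world [ 0.5346 -0.0955  0.322 ] travel [ 0.0038 -0.0022 -0.0006] roll 0.0005 tool axes in kiln:
 [[-0.001 -0.     1.   ]
 [ 0.009  1.     0.   ]
 [-1.     0.009 -0.001]]
```

View pics/b3.png

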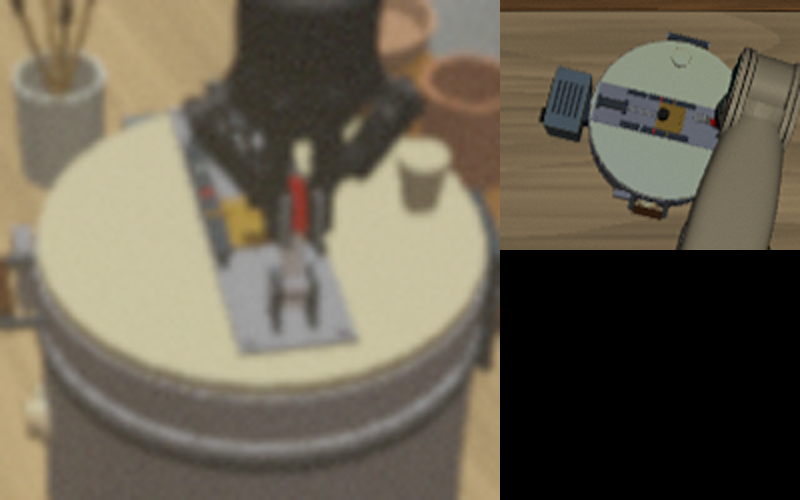

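send_rows --pt "0.0005 -0.0052 0" --pt "0.0015 -0.0103 0" --pt "0.003 -0.0153 0" --pt "0.0045 -0.0192 0" --pt "0.0052 -0.0208 0" --roll '[0,0,0,0,0]' --hand '[0.005,0.005,0.005,0.005,0.005]'

```text
t: 5.5
tool_pos: [0.5307, -0.1139, 0.323]
tool_rot: [78.9, 89.5, 65.1]
contact_force: [1.4, 10.2, 3.7]
width: 0.12
```

```bash

python3 go.py 0 -114 318;python3 look.py b4
```

```text
t 5.5 kiln TCP [   0.7 -112.8  323. ] F [-1.  10.3  3.7] w 10.3 j [-19.   6.  -5.  79.   0.  85.]
world [ 0.5298 -0.1149  0.318 ] travel [ 0.005  -0.0012 -0.0007] roll 0.0002 tool axes in kiln:
 [[ 0.002 -0.     1.   ]
 [ 0.008  1.     0.   ]
 [-1.     0.008  0.002]]
```

View pics/b4.png

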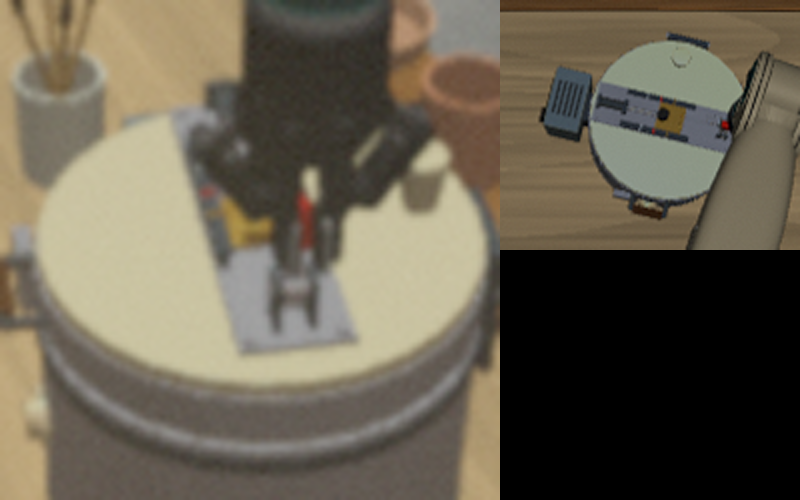

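send_rows --pt "0.0005 -0.002 0" --pt "0.001 -0.004 0" --pt "0.001 -0.004 0" --roll '[0,0,0]' --hand '[0.005,0.005,0.005]'

```text
t: 5.9
tool_pos: [0.5297, -0.1179, 0.3216]
tool_rot: [80.1, 89.6, 66.3]
contact_force: [2.3, 8.3, 0.5]
width: 0.119
```

```bash

python3 go.py 0 -114 318
```

```text
t 5.9 kiln TCP [   0.6 -116.9  321.6] F [0.2 8.6 0.5] w 10.1 j [-20.   6.  -5.  79.   0.  84.]
world [ 0.5298 -0.1149  0.318 ] travel [ 0.0037  0.0029 -0.0006] roll -0.0001 tool axes in kiln:
 [[ 0.001  0.     1.   ]
 [ 0.007  1.    -0.   ]
 [-1.     0.007  0.001]]
```

send_rows --pt "0 0 0" --pt "0 0 0" --pt "0 0 0" --pt "-0.03 0 0" --pt "-0.07 0 0" --roll '[0,0,0,0,0]' --hand '[0.02,0.035,0.05,0.05,0.05]'

```text
t: 6.4
tool_pos: [0.5274, -0.1206, 0.3889]
tool_rot: [-175.5, 89.7, 170.6]
contact_force: [0.4, -0.1, 0.6]
width: 0.59
```

send_rows --pt "-0.03 0.04 0" --pt "-0.05 0.08 0" --pt "-0.05 0.12 0" --pt "-0.05 0.165 0" --pt "-0.05 0.21 0" --roll '[0,0,0,0,0]' --hand '[0.05,0.05,0.05,0.05,0.05]'

```text
t: 6.9
tool_pos: [0.5797, 0.0842, 0.4413]
tool_rot: [-21.9, 89.9, -35.8]
contact_force: [1.1, -0.9, -0.2]
width: 0.588
```

```bash

python3 go.py 0 14 380;python3 look.py b5
```

```text
t 6.9 kiln TCP [  1.   91.3 441.3] F [ 1.2 -0.6 -0.2] w 50.2 j [  2.  10.  14.  94.  -0. 106.]
world [0.5603 0.0094 0.38  ] travel [ 0.0613 -0.0773 -0.0009] roll -0.0022 tool axes in kiln:
 [[ 0.002  0.002  1.   ]
 [-0.001  1.    -0.002]
 [-1.    -0.001  0.002]]
```

View pics/b5.png

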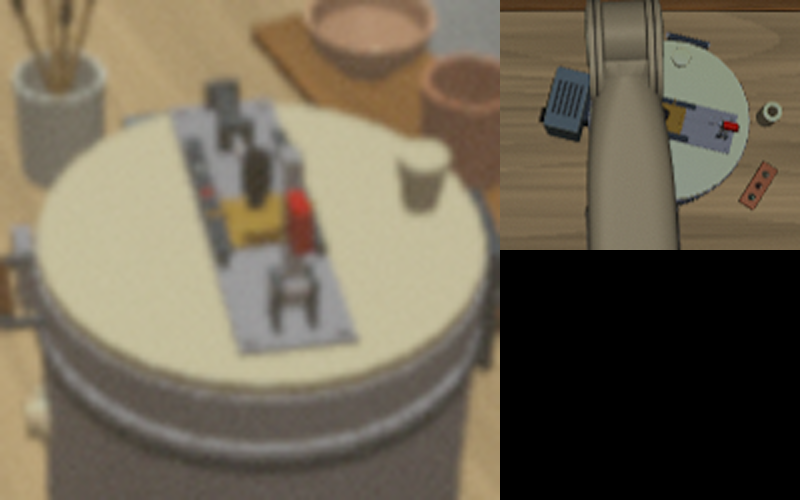

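The lever stands up; the red fin is at about (300,220) in the side crop. Next I measure its angle.

```bash
cat > ang.py <<'E'
from go import *
d=pickle.load(open("last.pkl","rb"))
def pts(th):
    g=np.mgrid[-6:6:5j,-15:15:5j,-12:12:5j].reshape(3,-1).T
    a=50+g[:,1];b=15+g[:,2];y=-92+a*np.cos(th)-b*np.sin(th);z=272+a*np.sin(th)+b*np.cos(th)
    return K0+np.c_[g[:,0],y,z]/1000@KR.T
for n in d:
    im=d[n];c=im["color"].astype(int);m=(c[...,2]>130)&(c[...,1]<70)&(c[...,0]<70)
    ex=proj(im,K0+KR@[0,-.09,.3])[0];v,u=np.nonzero(m);k=np.hypot(u-ex[0],v-ex[1])<25;u,v=u[k],v[k]
    print(n,k.sum(),"c",u.mean(),v.mean(),"box",u.min(),u.max(),v.min(),v.max())
    for th in(1.0,1.2,1.3,1.4,1.5,1.6,1.7):
        q=proj(im,pts(th));print(th,q.mean(0).round(1),"box",q[:,0].min().round(1),q[:,0].max().round(1),q[:,1].min().round(1),q[:,1].max().round(1))
E
python3 ang.py
```

```text
side 13 c 314.15384615384613 205.92307692307693 box 313 316 204 208
1.0 [312.9 205.4] box 309.5 316.3 199.5 211.3
1.2 [313.7 207.1] box 310.4 317.0 200.5 213.8
1.3 [314.1 208.2] box 310.9 317.3 201.4 215.1
1.4 [314.5 209.5] box 311.4 317.7 202.4 216.6
1.5 [314.9 210.9] box 311.7 318.2 203.7 218.1
1.6 [315.3 212.4] box 312.0 318.7 205.2 219.6
1.7 [315.7 214. ] box 312.2 319.2 206.8 221.2
top 11 c 335.09090909090907 192.27272727272728 box 332 338 191 193
1.0 [329.4 191.7] box 323.8 334.9 188.3 194.9
1.2 [332.5 192.3] box 327.5 337.4 189.0 195.6
1.3 [334.  192.7] box 329.4 338.5 189.3 196.0
1.4 [335.5 193.1] box 331.3 339.6 189.8 196.3
1.5 [337.  193.5] box 332.8 341.3 190.2 196.7
1.6 [338.4 193.9] box 333.8 343.1 190.7 197.0
1.7 [339.8 194.3] box 334.8 344.8 191.2 197.4
```

```bash
sed -i 's/m=(c\[...,2\]>130).*/m=(c[...,2]>80)\&(c[...,1]<.55*c[...,2])\&(c[...,0]<.55*c[...,2])/' ang.py; python3 ang.py | grep c\  ; python3 - <<'E'
from ang import *
im=d["side"];i2=d["top"]
crop(im,295,335,175,225,12,"pics/c1.png",proj(im,pts(1.4)[[0,4,20,24,100,104,120,124]]))
crop(i2,310,360,170,215,14,"pics/c2.png",proj(i2,pts(1.4)[[0,4,20,24,100,104,120,124]]))
E
```

```text
side 39 c 314.5897435897436 208.23076923076923 box 313 316 203 214
top 24 c 335.0 192.5 box 332 338 191 194
side 39 c 314.5897435897436 208.23076923076923 box 313 316 203 214
1.0 [312.9 205.4] box 309.5 316.3 199.5 211.3
1.2 [313.7 207.1] box 310.4 317.0 200.5 213.8
1.3 [314.1 208.2] box 310.9 317.3 201.4 215.1
1.4 [314.5 209.5] box 311.4 317.7 202.4 216.6
1.5 [314.9 210.9] box 311.7 318.2 203.7 218.1
1.6 [315.3 212.4] box 312.0 318.7 205.2 219.6
1.7 [315.7 214. ] box 312.2 319.2 206.8 221.2
top 24 c 335.0 192.5 box 332 338 191 194
1.0 [329.4 191.7] box 323.8 334.9 188.3 194.9
1.2 [332.5 192.3] box 327.5 337.4 189.0 195.6
1.3 [334.  192.7] box 329.4 338.5 189.3 196.0
1.4 [335.5 193.1] box 331.3 339.6 189.8 196.3
1.5 [337.  193.5] box 332.8 341.3 190.2 196.7
1.6 [338.4 193.9] box 333.8 343.1 190.7 197.0
1.7 [339.8 194.3] box 334.8 344.8 191.2 197.4
```

View pics/c1.png

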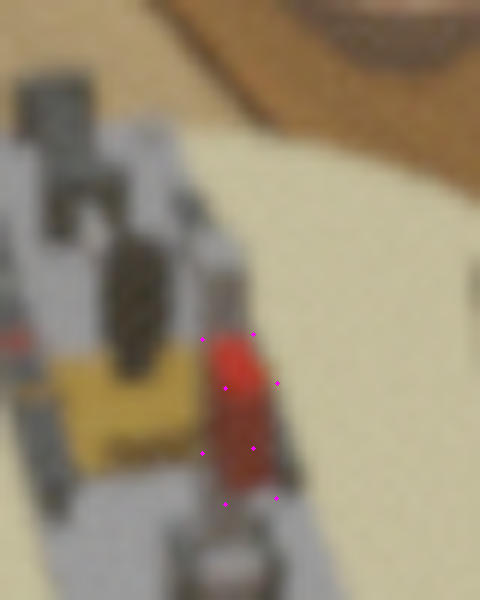

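View pics/c2.png

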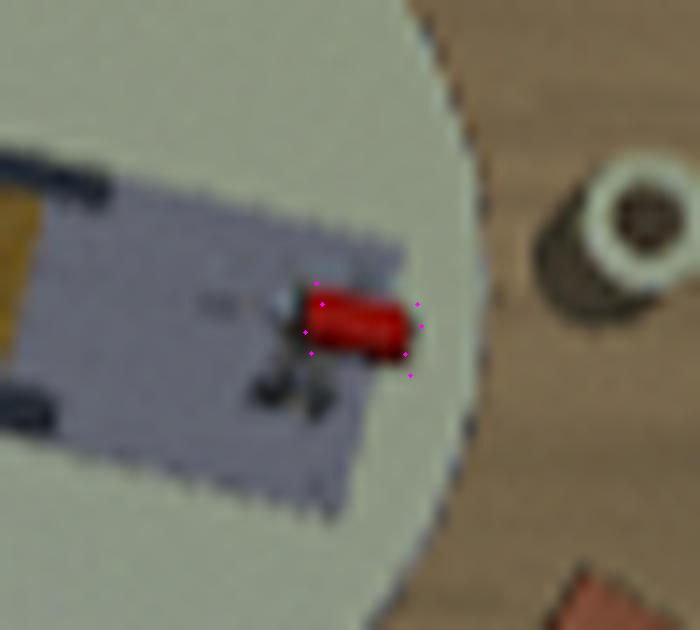

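The lever is only at about 1.35–1.4 rad, because it slipped in the pads. I'll push it to its stop from the +y side with the fingers closed.

send_rows --pt "0 -0.04 0" --pt "0 -0.075 0" --pt "0.03 -0.105 -0.001" --pt "0.06 -0.116 -0.001" --pt "0.086 -0.116 -0.001" --roll '[-0.002,-0.002,-0.002,-0.002,-0.002]' --hand '[0.03,0.01,0.0,0,0]'

```text
t: 7.5
tool_pos: [0.5497, -0.0319, 0.3537]
tool_rot: [-80.8, 89.9, -94.7]
contact_force: [0.4, 0.4, -0.4]
width: 0.001
```

```bash

python3 go.py 0 -72 355
```

```text
t 7.5 kiln TCP [ -0.5 -28.6 353.7] F [ 0.3  0.5 -0.4] w 0.0 j [-10.   6.  -1.  83.  -0.  94.]
world [ 0.5398 -0.0741  0.355 ] travel [-0.0013 -0.0434  0.0006] roll -0.0027 tool axes in kiln:
 [[ 0.     0.003  1.   ]
 [-0.002  1.    -0.003]
 [-1.    -0.002  0.   ]]
```

send_rows --pt "0 -0.012 0" --pt "0 -0.02 0" --pt "0 -0.028 0" --pt "0 -0.034 0" --pt "0 -0.038 0" --roll '[0,0,0,0,0]' --hand '[0,0,0,0,0]'

```text
t: 8.0
tool_pos: [0.5423, -0.0667, 0.3562]
tool_rot: [3.3, 89.8, -10.5]
contact_force: [0.0, 1.6, 1.0]
width: -0.0
```

send_rows --pt "0 -0.002 0" --pt "0 -0.003 0" --pt "0 -0.003 0" --roll '[0,0,0]' --hand '[0,0,0]'

```text
t: 8.3
tool_pos: [0.5408, -0.069, 0.3546]
tool_rot: [-76.5, 90.0, -90.2]
contact_force: [-0.7, 0.1, -0.1]
width: -0.002
```

```bash

python3 go.py 0 -72 355; python3 look.py b6; python3 ang.py
```

```text
t 8.3 kiln TCP [-2.000e-01 -6.680e+01  3.546e+02] F [-0.7 -0.1 -0.1] w -0.2 j [-14.   6.  -1.  83.  -0.  90.]
world [ 0.5398 -0.0741  0.355 ] travel [-0.0004 -0.0052  0.0002] roll 0.001 tool axes in kiln:
 [[ 0.    -0.001  1.   ]
 [-0.     1.     0.001]
 [-1.    -0.     0.   ]]
side 37 c 315.64864864864865 211.51351351351352 box 314 318 207 218
1.0 [312.9 205.4] box 309.5 316.3 199.5 211.3
1.2 [313.7 207.1] box 310.4 317.0 200.5 213.8
1.3 [314.1 208.2] box 310.9 317.3 201.4 215.1
1.4 [314.5 209.5] box 311.4 317.7 202.4 216.6
1.5 [314.9 210.9] box 311.7 318.2 203.7 218.1
1.6 [315.3 212.4] box 312.0 318.7 205.2 219.6
1.7 [315.7 214. ] box 312.2 319.2 206.8 221.2ang.py:10: RuntimeWarning: Mean of empty slice.
  print(n,k.sum(),"c",u.mean(),v.mean(),"box",u.min(),u.max(),v.min(),v.max())
  ret = ret.dtype.type(ret / rcount)
Traceback (most recent call last):
  File "ang.py", line 10, in <module>
    print(n,k.sum(),"c",u.mean(),v.mean(),"box",u.min(),u.max(),v.min(),v.max())
                                                ~~~~~^^
ValueError: zero-size array to reduction operation minimum which has no identity
```

View pics/b6.png

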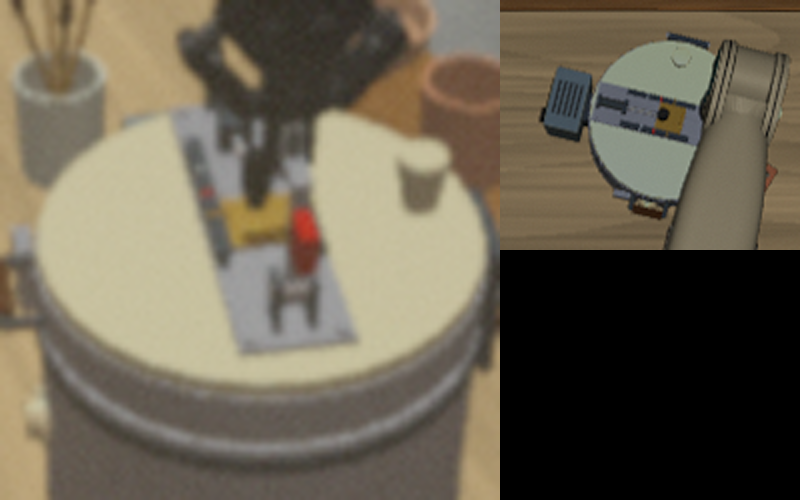

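send_rows --pt "0 -0.002 0" --pt "0 -0.004 0" --pt "0 -0.006 0" --pt "0 -0.006 0" --roll '[0,0,0,0]' --hand '[0,0,0,0]'

```text
t: 8.8
tool_pos: [0.5397, -0.0732, 0.3545]
tool_rot: [90.7, 89.7, 77.0]
contact_force: [1.0, 5.9, 0.5]
width: 0.0
```

```bash

python3 go.py 0 -72 355; python3 look.py b7; python3 ang.py 2>&1 |head -8
```

```text
t 8.8 kiln TCP [ -0.4 -71.2 354.5] F [-0.4  6.   0.5] w 0.0 j [-15.   5.  -1.  83.   0.  89.]
world [ 0.5398 -0.0741  0.355 ] travel [-0.0005 -0.0008  0.0004] roll 0.0016 tool axes in kiln:
 [[-0.    -0.002  1.   ]
 [ 0.005  1.     0.002]
 [-1.     0.005 -0.   ]]
ang.py:10: RuntimeWarning: Mean of empty slice.
  print(n,k.sum(),"c",u.mean(),v.mean(),"box",u.min(),u.max(),v.min(),v.max())
  ret = ret.dtype.type(ret / rcount)
side 34 c 315.7647058823529 211.8235294117647 box 314 318 208 217
1.0 [312.9 205.4] box 309.5 316.3 199.5 211.3
1.2 [313.7 207.1] box 310.4 317.0 200.5 213.8
1.3 [314.1 208.2] box 310.9 317.3 201.4 215.1
```

send_rows --pt "0 0.02 0" --pt "0 0.05 0" --pt "0 0.08 0" --pt "0 0.085 0" --pt "0.0 0.085 0" --roll '[0,0,0,0,0]' --hand '[0,0.02,0.04,0.045,0.045]'

```text
t: 9.4
tool_pos: [0.5596, 0.0081, 0.3543]
tool_rot: [-105.1, 89.9, -118.8]
contact_force: [1.0, 0.3, -0.2]
width: 0.523
```

```bash

python3 go.py 0 14 282; python3 look.py b8; python3 ang.py 2>&1 |head -8; python3 - <<'E'
from h import *
d=pickle.load(open("last.pkl","rb"));crop(d["side"],275,335,165,225,10,"pics/c3.png")
E
```

```text
t 9.4 kiln TCP [ -0.4  12.6 354.3] F [ 0.9  0.5 -0.2] w 44.7 j [-6.  7.  0. 83. -0. 98.]
world [0.5603 0.0094 0.282 ] travel [0.0723 0.0015 0.0005] roll 0.0024 tool axes in kiln:
 [[-0.    -0.002  1.   ]
 [-0.001  1.     0.002]
 [-1.    -0.001 -0.   ]]
side 34 c 315.7352941176471 211.7941176470588 box 314 318 208 217
1.0 [312.9 205.4] box 309.5 316.3 199.5 211.3
1.2 [313.7 207.1] box 310.4 317.0 200.5 213.8
1.3 [314.1 208.2] box 310.9 317.3 201.4 215.1
1.4 [314.5 209.5] box 311.4 317.7 202.4 216.6
1.5 [314.9 210.9] box 311.7 318.2 203.7 218.1
1.6 [315.3 212.4] box 312.0 318.7 205.2 219.6
1.7 [315.7 214. ] box 312.2 319.2 206.8 221.2
```

View pics/c3.png

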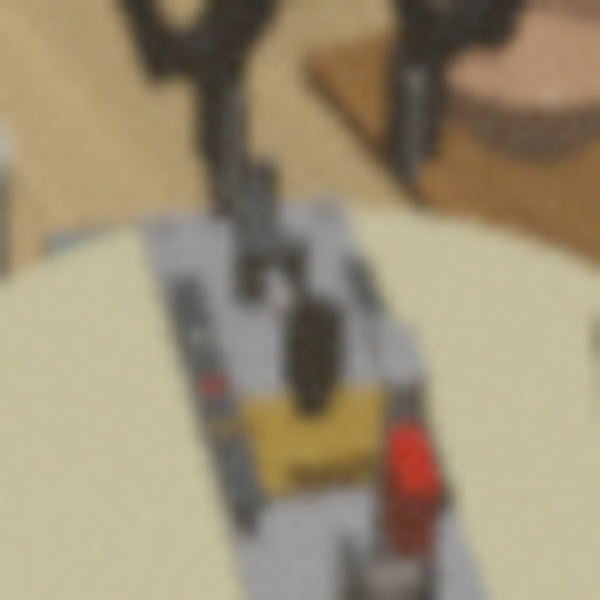

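The lever is at its upper stop: fin in the crop at about (412,490), and 6 N was felt. The knob is at (312,350) with the shutter still shut. Descending on the knob.

send_rows --pt "0.03 0.001 0.0005" --pt "0.05 0.001 0.0005" --pt "0.065 0.001 0.0005" --pt "0.072 0.001 0.0005" --pt "0.072 0.001 0.0005" --roll '[0.002,0.002,0.002,0.002,0.002]' --hand '[0.045,0.045,0.045,0.045,0.035]'

```text
t: 10.0
tool_pos: [0.5595, 0.0078, 0.2815]
tool_rot: [-163.9, 89.9, -177.8]
contact_force: [-1.0, 0.1, 1.2]
width: 0.407
```

```bash
python3 go.py 0 14 282; python3 look.py d1
```

```text
t 10.0 kiln TCP [ -0.4  12.3 281.5] F [-1.  -0.2  1.2] w 34.8 j [-6.  8. -7. 75. -0. 98.]
world [0.5603 0.0094 0.282 ] travel [-0.0005  0.0017  0.0004] roll -0.0025 tool axes in kiln:
 [[-0.002  0.002  1.   ]
 [-0.001  1.    -0.002]
 [-1.    -0.001 -0.002]]
```

View pics/d1.png

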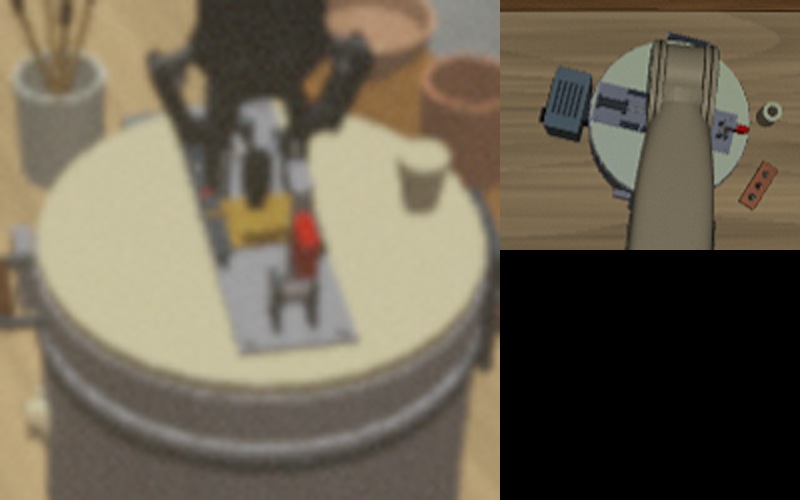

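send_rows --pt "0 0.0015 0.0004" --pt "0 0.0015 0.0004" --pt "0 0.0015 0.0004" --pt "0 0.0015 0.0004" --pt "0 0.0015 0.0004" --roll '[0,0,0,0,0]' --hand '[0.03,0.025,0.018,0.012,0.012]'

```text
t: 10.6
tool_pos: [0.5614, 0.0101, 0.2837]
tool_rot: [12.3, 89.9, -1.6]
contact_force: [-1.4, -0.2, 5.6]
width: 0.206
```

```bash
python3 go.py 0 37 282
```

```text
t 10.6 kiln TCP [  0.8  15.  283.7] F [-1.3 -0.5  5.6] w 17.6 j [-6.  8. -7. 75.  0. 98.]
world [0.5658 0.0317 0.282 ] travel [ 0.0017  0.022  -0.0009] roll -0.0009 tool axes in kiln:
 [[ 0.002  0.001  1.   ]
 [ 0.     1.    -0.001]
 [-1.     0.     0.002]]
```

send_rows --pt "0 0.004 0" --pt "0 0.008 0" --pt "0 0.012 0" --pt "0 0.016 0" --pt "0 0.02 0" --roll '[0,0,0,0,0]' --hand '[0.012,0.012,0.012,0.012,0.012]'

```text
t: 11.1
tool_pos: [0.5657, 0.0276, 0.2836]
tool_rot: [-73.7, 89.7, -87.6]
contact_force: [-3.4, -6.0, 5.8]
width: 0.211
```

```bash
python3 go.py 0 37 282; python3 look.py d2; python3 - <<'E'
from h import *
d=pickle.load(open("last.pkl","rb"));crop(d["side"],275,335,165,225,10,"pics/c4.png")
E
```

```text
t 11.1 kiln TCP [  0.9  33.  283.6] F [-1.8 -6.7  5.8] w 18.0 j [ -4.   9.  -6.  75.  -0. 100.]
world [0.5658 0.0317 0.282 ] travel [ 0.0016  0.004  -0.0009] roll -0.002 tool axes in kiln:
 [[ 0.001  0.002  1.   ]
 [-0.005  1.    -0.002]
 [-1.    -0.005  0.001]]
```

View pics/c4.png

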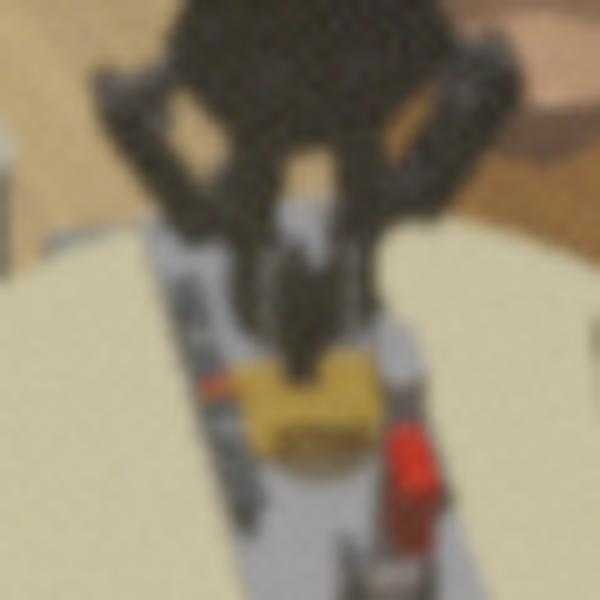

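```bash
cat > rect.py <<'E'
from go import *
def rect(im,z=.251,x=(-40,40),y=(-60,80),s=4):
    xs=np.arange(x[0],x[1],1/s);ys=np.arange(y[1],y[0],-1/s);X,Y=np.meshgrid(xs,ys)
    W=K0+np.c_[X.ravel(),Y.ravel(),np.full(X.size,z*1000)]/1000@KR.T
    q=proj(im,W).reshape(*X.shape,2).astype(np.float32);return cv2.remap(im["color"],q[...,0],q[...,1],cv2.INTER_CUBIC),xs,ys
def prof(im,z=.251,cols=(12,20)):
    r,xs,ys=rect(im,z);c=r.astype(float);m=(xs>cols[0])&(xs<cols[1]);b=(c[...,2]-c[...,0])[:,m].mean(1);return ys,b
if __name__=="__main__":
    from workcell import robot
    S=[]
    for i in range(6):
        im=robot.get_image("side");o,_=state();S.append(np.r_[KR.T@(o["tool_pos"]-K0)*1000,KR.T@o["contact_force"]]);
    print(np.round(S,2),np.mean(S,0).round(2))
    d0=pickle.load(open("im0.pkl","rb"))
    out=[]
    for z in(.251,):
      for nm,i in(("ref",d0["side"]),("now",im)):
        out.append(rect(i)[0])
        for cols in((12,20),(-20,-12)):
            ys,b=prof(i,z,cols);e=[]
            h=.5*b.max();a=b>h;print(nm,cols,"edges",ys[1:][np.diff(a.astype(int))!=0],b.max())
    cv2.imwrite("pics/r%d.png"%int(o["t"]*100),np.hstack(out))
E
python3 rect.py; ls pics
```

```text
[[  0.9   33.27 283.68  -1.6   -4.77   6.59]
 [  0.87  33.23 283.65  -1.32  -4.56   6.04]
 [  0.87  33.17 283.67  -2.21  -4.49   7.04]
 [  0.88  33.13 283.66  -1.55  -5.51   5.55]
 [  0.88  33.14 283.68  -1.98  -4.98   5.8 ]
 [  0.88  33.13 283.64  -1.59  -5.36   5.34]] [  0.88  33.18 283.67  -1.71  -4.95   6.06]
ref (12, 20) edges [ 35.  -19.5] 133.1290322580645
ref (-20, -12) edges [ 23. -24.] 89.96774193548387
now (12, 20) edges [ 42.25  -9.75 -21.75 -55.  ] 99.19354838709677
now (-20, -12) edges [40.75 -5.75] 97.48387096774194
a1.png
b1.png
b2.png
b3.png
b4.png
b5.png
b6.png
b7.png
b8.png
c1.png
c2.png
c3.png
c4.png
d1.png
d2.png
r1150.png
s1.png
s2.png
side0.png
t1.png
t2.png
top0.png
```

Image (18.0 mm) and kinematics (18.1 mm) agree, so about 4.9 mm remains, plus a little for give.

send_rows --pt "0 0.002 0" --pt "0 0.004 0" --pt "0 0.0052 0" --pt "0 0.0052 0" --pt "0 0.0052 0" --roll '[0,0,0,0,0]' --hand '[0.012,0.012,0.012,0.012,0.012]'

```text
t: 12.0
tool_pos: [0.5669, 0.0324, 0.2836]
tool_rot: [-73.9, 89.7, -87.9]
contact_force: [-4.2, -5.5, 5.5]
width: 0.212
```

```bash
python3 rect.py; python3 look.py d3; python3 - <<'E'
from h import *
d=pickle.load(open("last.pkl","rb"));crop(d["side"],275,335,165,225,10,"pics/c5.png")
E
ls pics/r*
```

```text
[[  0.88  37.93 283.67  -1.4   -5.48   5.44]
 [  0.84  37.95 283.65  -0.7   -6.14   5.74]
 [  0.88  37.92 283.66  -1.49  -5.65   6.01]
 [  0.89  37.96 283.68  -0.95  -6.64   6.5 ]
 [  0.89  37.95 283.65  -1.72  -4.68   6.22]
 [  0.89  37.96 283.66  -1.51  -5.75   6.3 ]] [  0.88  37.95 283.66  -1.3   -5.73   6.04]
ref (12, 20) edges [ 35.  -19.5] 133.1290322580645
ref (-20, -12) edges [ 23. -24.] 89.96774193548387
now (12, 20) edges [ 47.    -2.   -20.75 -56.  ] 97.96774193548387
now (-20, -12) edges [45.  -1.5] 98.12903225806451
pics/r1150.png
pics/r1230.png
```

View pics/c5.png

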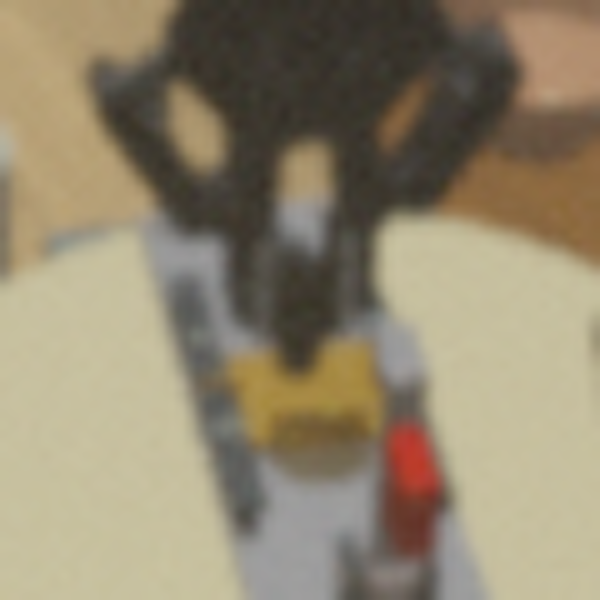

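The pointer at (215,382) now covers the red half-way mark, and the lever is unchanged. One check of the loose items against the first picture before handing in.

```bash
python3 - <<'E'
from go import *
a=pickle.load(open("im0.pkl","rb"));b=pickle.load(open("last.pkl","rb"))
cv2.imwrite("pics/diff.png",np.clip(cv2.absdiff(a["side"]["color"],b["side"]["color"])*3,0,255))
from workcell import robot
o=robot.observe();print(o["t"],(KR.T@(o["tool_pos"]-K0)*1000).round(2),(KR.T@o["contact_force"]).round(1),o["width"])
E
```

```text
12.4 [  0.87  37.95 283.66] [-1.6 -6.2  6.6] 0.20948668768218173
```

View pics/diff.png

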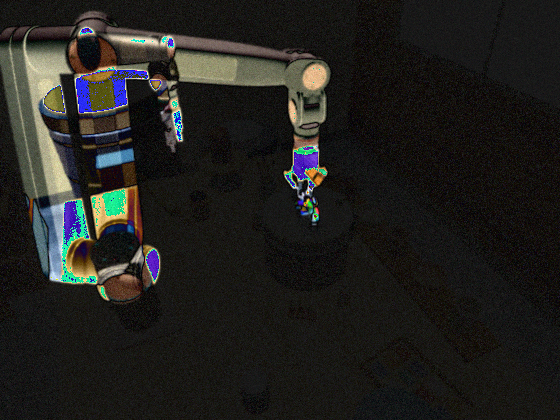

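The difference picture shows changes only at the arm and at the spyhole head (about (305,200)); no loose item moved.

```bash
python3 - <<'E'
from workcell import robot
print(robot.close_job())
E
```

```text
the job is handed in; nothing more can be done
None
```

I raised the catch lever to its upper stop, then slid the shutter by its knob to half open. The job was handed in at about 12.4 s with the gripper still holding it there.

- **Catch lever:** gripping and swinging it only got it to about 1.4 rad, because the fin slipped in the pads. I then pushed it with closed fingers until the stop gave about 6 N. The picture puts it at about 1.6–1.7 rad (its lower edge is hidden by the hinge bracket), and it stayed there afterwards.
- **Shutter:** the arm's position gives about 22.9 mm of travel and the image edges about 22–22.5 mm, against a target of 23 mm, so the two differ by up to 1 mm. The shutter's left pointer covers the red mark in the side picture; the right one was not checked. The push was steady at about 6 N, and the shutter never went past half open.
- **Loose things:** comparing the first and last side pictures shows changes only at the arm and the spyhole head.

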